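Slide the tall vase into the drying stall

ROBOT

A 7-joint arm with a two-finger parallel gripper is mounted at the origin on the work surface. World frame = base frame: x ahead of the robot, y to its left, z up, the work surface at z = 0. Lengths are in m, angles in degrees, forces in N, time in s.
With the tool pointing down it reaches from about 0.425 to 0.925 m from the base axis. Payload 6.8 kg.
Tool frame: the origin (TCP) lies on the centre line of the jaws, within the pads' length; the fingertips stand 11 mm ahead of it and the grasp point (between the pads) lies 8 mm behind it (bot.tcp_to_tips is the distance from the TCP to the fingertips, in m); z points along the fingers, y is the direction in which the jaws open and shut (so a half turn about z gives the same grasp; the last joint's range is limited). The gripper opens to 88 mm and grips with 3 to 60 N. Pads are 20 mm wide; open, the fingers measure 115 mm over their backs; the gripper's body (75 mm by 178 mm) begins 61 mm behind the grasp point.
Start: joints at [-73.001, 27.33, 1.283, 89.118, -0.659, 63.558, -4.761], TCP at [0.266, 0.62, 0.234] pointing down, gripper open.
Joint ranges: [-169.35, 169.35], [-19.33, 120.38], [-80.79, 83.38], [13.8, 139.57], [-78.32, 258.32], [9.67, 109.79], [-169.56, 169.56]. Speed limits (degrees/s): [136.94, 136.94, 180, 180, 180, 180, 180].

INTERFACE

Orientations are given as a 3x3 rotation matrix whose columns are the frame's x, y, z axes.
In Python, from bench import bot gives the robot as it stands.
- The arm moves only by the shell command python3 -m inch 'ROWS' [FORCE]. ROWS is JSON, a list of rows, each an object of numbers: "rx", "ry", "rz": the turn, a rotation vector about the tool's x, y, z in rad; "tx", "ty", "tz": the shift along the tool's x, y, z in cm; "fingers": the closure in counts, from 0 (fully open) to 255 (shut). In form: [{"rx": .., "ry": .., "rz": .., "tx": .., "ty": .., "tz": .., "fingers": ..}, ...]. A call has 1 to 12 rows; each row is the pose to reach, as a shift and turn from the pose measured when the call began, along the tool's axes at that moment; what a row does not reach only later rows make up. A row lasts 1/8 s, in which the tool goes at most 62.5 mm and 10.7 degrees, less where a joint would pass 70% of its speed; a pose out of reach is approached as far as the arm can. A call with a gripper value outside its range is refused whole. The fingers move at their own pace and stop on an object; FORCE is the grip in N (left out, the last holds). Time passes only in rows, so rows that repeat a pose let the fingers close. It gives the time, the measured TCP pose, the force and the opening at its end, in the units of the state.
- bot.sense(): the state, without advancing time (a new reading comes with each control period).
- bot.snapshot(name): name is "scene" or "top"; returns a dict with "img" (384x512x3 uint8, red, green, blue), "range_z" (384x512 float32, m along the optical axis (not along the pixel's ray), 0 where there is no reading), "fx", "fy", "cx", "cy" (pixels), "rvec" (rotation vector, rad) and "tvec" (3), from world to camera coordinates, as OpenCV has them. Camera axes: x right, y down, z forward; pixel columns grow to the right and rows downward; lengths in m; the calibration is good to about 2 mm. A picture is of the moment at which its call begins.
- bot.finish_job(): hands the job in, once; it reports no verdict.
Trained networks look in a picture, given as the dict that the camera call returned (one of the last four; its "shot" number tells which), for a name from the list of things; names that differ only in an ending like _2 or _b are one class to them, and where a whole thing is asked for, a point or a joint stands for the part that bears it (a point fixed in the world has none). Each returns a list of dicts, best first, with "conf" (0 to 1); they miss things now and then, are a little off and sometimes report something else, mostly with a low value. They report only what shows in the picture. A call takes as long as a camera call. They do not tell look-alikes from the thing itself.
- bot.boxes_of(thing, picture): "at" ([x, y, z] in m, in world coordinates, good to about 4 mm: the middle of the surface that is visible of it).
- bot.cut_out(thing, picture): "mask" (384x512 bool, what is visible of it).
- bot.tip_of(thing, picture): "at" ([x, y, z] in m, in world coordinates, good to about 4 mm: a listed point, or the origin of a listed thing).
The state is a dict: "time": time; "joints": joint angles; "dq": joint speeds; "joint_torque": joint torques, N m; "tool_pos": TCP position; "ee_rot": TCP orientation; "contact_force": force on the tool from outside, world axes, zero at the start; "moment": the same for the moment, N m; "width": finger opening in m.
Only numpy, scipy, OpenCV 4.12 (cv2) and the standard library are available. Lean on these libraries where they do the work, as an engineer would, in place of code of your own. Each camera call takes 0.05 s, during which the arm holds its last target.

TASK

A freshly glazed tall vase with a narrow neck stands on the table in front of two open-fronted drying stalls, one of which already holds a beaker. With the fingertips, gently push the vase low on its body so that it slides upright across the table into the empty stall, until no part of it sticks out of the stall's mouth; leave it standing there and draw the hand back. Do not grip, lift or tip the vase, never touch its upper half, and leave everything else where it stands.

Things in the scene. Friction and masses are not known exactly. Their poses are not given: they have to be found in the camera images.
- vase: tall terracotta vase, loose, upright, 220 mm tall, 0.3 to 0.6 kg: a straight cylinder of 58 mm diameter from the foot up to 66 mm, a shoulder (44 mm across at 84 mm, 24 mm at 106 mm), a 22 mm neck and a 32 mm lip. Origin: centre of its underside, z up along its axis. It slides on the table at a few newtons; pushed higher than about 40 mm it may tip. Over 25 N from the fingers spoils it.
- stall_empty: the empty stall, where the vase goes: three fixed plywood walls 50 mm high, 9 mm thick, no floor board (the table top runs in). Inside 110 mm wide (y), 100 mm deep (x). Origin: on the table, middle of the inside; +x points to the back wall (inner face at x = +50 mm), the open mouth at x = -50 mm faces the robot within 0.2 rad; inner side faces at y = +-55 mm.
- stall_full: the taken stall, the beaker standing in it; same build, size and origin as the empty one and beside it, on either side of it.
- beaker: terracotta beaker, loose, 85 mm tall, 68 mm across its rim, standing in the taken stall; leave alone. Origin: centre of its underside.
- bowl: terracotta bowl, loose, 48 mm tall, 110 mm across, to the left of the vase; leave alone. Origin: centre of its underside.
- brush: glazing brush lying flat, loose, 200 mm long along its x, to the right of the vase; leave alone. Origin: a point under the brush, on its long axis.
- glaze_jar: white glaze jar with lid, loose, 90 mm tall, 72 mm diameter, left of the stalls; leave alone. Origin: centre of its underside.
- candlestick: terracotta candlestick, loose, 170 mm tall, foot 72 mm across, right of the stalls; leave alone. Origin: centre of its underside.
- pinch_pot: small pale bowl, loose, 45 mm tall, 76 mm across, behind and left of the stalls; leave alone. Origin: centre of its underside.
Not all that is in view belongs to the job. What is shaped like the stall_empty but purple or turquoise is not meant.

How it is judged (in metres and radians):
At the end, for the whole second after the job is handed in: The vase stands upright (within 0.05 rad), at rest on the table between the walls of the empty stall, not sticking out of its mouth (2 mm allowed); each other loose thing is within 20 mm of where it stood (x of vase in the frame of stall_empty between -0.023 and 0.025 m and y of vase in the frame of stall_empty between -0.03 and 0.03 m and angle between vase's own z axis and vertical below 0.05 rad and height (world z) of vase below 0.005 m and linear speed of vase below 0.01 m/s and distance of each of beaker, bowl, brush, glaze_jar, candlestick, pinch_pot from where it was at the start of the episode below 0.02 m); the robot touches nothing.
It fails at once if the vase was tipped (more than 0.2 rad) or lifted (its underside's centre more than 12 mm up) (angle between vase's own z axis and vertical above 0.2 rad or height (world z) of vase above 0.012 m).
It fails at once if the vase was pushed or squeezed with more than 25 N (contact force between the fingers and vase above 25 N).
It fails at once if the vase was gripped or held from above: the grasp point came within 18 mm of its axis (horizontal distance between the grasp point and vase below 0.018 m and height (world z) of the grasp point below 0.25 m and contact force between the fingers and vase above 0.3 N).
It fails at once if the fingers touched the vase on its upper half (contact force between the fingers and vase above 0.3 N and height (world z) of the grasp point above 0.12 m).
It fails at once if one of the other loose things was moved more than 20 mm (distance of any of beaker, bowl, brush, glaze_jar, candlestick, pinch_pot from where it was at the start of the episode above 0.02 m).
It also fails if it takes over 54 s, if anything falls off the work surface, if the arm or the gripper's body presses on something with over 40 N, if the wrist force passes 120 N, or if a joint passes its speed limit or range.

## Working session

There is one attempt and no reset: what is moved stays moved. The work goes in short steps, Python scripts to look and compute and a shell command to move; the robot and the scene stay as the last step left them, time stands still between calls to the robot, and variables do not carry over. Pictures are saved under pics/ and viewed, and the job is handed in when it is done.

```bash
mkdir -p pics; ls; cat > h.py <<'E'
import numpy as np, cv2
from bench import bot
def snap(n,f=None):
    s=bot.snapshot(n)
    if f: cv2.imwrite(f,cv2.resize(s["img"][:,:,::-1],(800,600)))
    return s
def world(s,mask=None):
    R,_=cv2.Rodrigues(np.array(s["rvec"],float)); t=np.array(s["tvec"],float).ravel()
    z=s["range_z"].astype(float); v,u=np.indices(z.shape)
    P=np.stack([(u-s["cx"])/s["fx"]*z,(v-s["cy"])/s["fy"]*z,z],-1)
    return (P-t)@R
E
python3 - <<'E'
from h import *
np.set_printoptions(precision=3,suppress=True)
st=bot.sense(); print({k:np.round(v,3).tolist() for k,v in st.items()}, bot.tcp_to_tips)
a=snap("scene","pics/s0.png");b=snap("top","pics/t0.png")
for n in ["vase","stall_empty","stall_full","beaker","bowl","brush","glaze_jar","candlestick","pinch_pot"]:
  for nm,s in(("scene",a),("top",b)):
    print(n,nm,[(round(d["conf"],2),np.round(d["at"],3).tolist()) for d in bot.tip_of(n,s)][:4])
E
```

```text
pics
{'time': 0.0, 'joints': [-73.002, 27.375, 1.282, 89.178, -0.659, 63.558, -4.761], 'dq': [0.026, -0.083, -0.038, 0.031, 0.018, -0.033, 0.077], 'joint_torque': [-0.0, -58.285, 1.535, -27.261, -0.054, 0.017, 0.0], 'tool_pos': [0.266, 0.62, 0.233], 'ee_rot': [[-0.919, 0.394, -0.001], [0.394, 0.919, -0.002], [-0.0, -0.002, -1.0]], 'contact_force': [-0.274, 0.221, 0.276], 'moment': [0.019, 0.053, -0.019], 'width': 0.088} 0.011
vase scene [(0.82, [0.423, 0.038, 0.001]), (0.24, [0.622, 0.101, 0.0])]
vase top [(0.72, [0.422, 0.036, 0.0])]
stall_empty scene [(0.83, [0.352, -0.166, 0.004]), (0.68, [0.643, -0.123, -0.001])]
stall_empty top [(0.85, [0.233, -0.333, 0.001])]
stall_full scene [(0.64, [0.619, 0.101, 0.001])]
stall_full top []
beaker scene [(0.74, [0.618, 0.097, -0.0])]
beaker top [(0.62, [0.622, 0.093, -0.001])]
bowl scene [(0.79, [0.489, 0.271, -0.004]), (0.69, [0.644, -0.123, -0.001])]
bowl top [(0.92, [0.491, 0.274, 0.002]), (0.22, [0.747, 0.209, -0.003])]
brush scene [(0.73, [0.455, -0.294, -0.001]), (0.51, [0.755, 0.208, -0.003])]
brush top [(0.61, [0.453, -0.297, -0.001])]
glaze_jar scene [(0.93, [0.638, 0.325, 0.005])]
glaze_jar top [(0.65, [0.641, 0.326, 0.002])]
candlestick scene [(0.64, [0.653, -0.293, 0.002])]
candlestick top [(0.72, [0.451, -0.297, -0.001]), (0.68, [0.65, -0.294, -0.001])]
pinch_pot scene [(0.93, [0.755, 0.208, -0.001])]
pinch_pot top [(0.72, [0.749, 0.21, -0.005])]
```

View pics/s0.png

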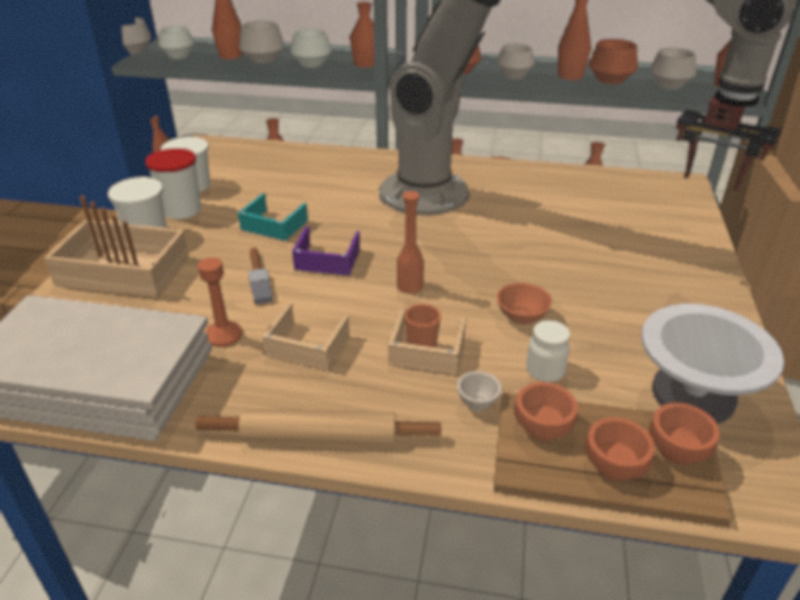

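View pics/t0.png

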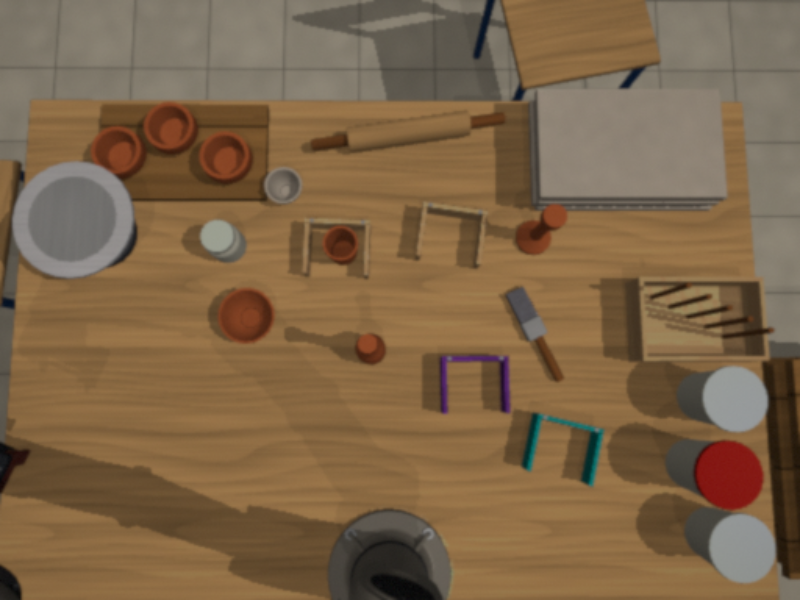

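Candidates shaped like the empty stall (top picture): plywood (452,235), purple (475,380) and turquoise (563,448). The plywood one is meant, since it stands beside the stall with the beaker at (337,245). Next I confirm it in a crop and measure it.

```bash
python3 - <<'E'
from h import *
np.set_printoptions(precision=4,suppress=True)
b=snap("top");a=snap("scene")
cv2.imwrite("pics/crop.png",cv2.resize(b["img"][100:280,140:380,::-1],(800,600),interpolation=cv2.INTER_CUBIC))
for nm,s in(("top",b),("scene",a)):
  W=world(s); 
  def roi(cx,cy,r,z0,z1):
    m=(s["range_z"]>0)&(np.hypot(W[...,0]-cx,W[...,1]-cy)<r)&(W[...,2]>z0)&(W[...,2]<z1)
    return W[m]
  P=roi(.643,-.123,.095,.04,.06)
  r=cv2.minAreaRect((P[:,:2]*1000).astype(np.float32)); print(nm,"stall",len(P),r,np.median(P[:,2])); print(cv2.boxPoints(r))
  P=roi(.62,.1,.095,.04,.055);r=cv2.minAreaRect((P[:,:2]*1000).astype(np.float32)); print("full",r)
  for z0,z1 in((.01,.06),(.12,.18),(.205,.23)):
    P=roi(.423,.037,.05,z0,z1); print("vase",z0,len(P),P.min(0) if len(P) else 0,P.max(0) if len(P) else 0)
  P=roi(.65,.0,.03,-.02,.02);print("table",np.median(P[:,2]))
E
```

```text
top stall 352 ((652.86083984375, -123.13992309570312), (127.99662017822266, 110.0484619140625), 81.76248931884766) 0.05034016257013447
[[ 589.2348 -178.5942]
 [ 698.1479 -194.3616]
 [ 716.4869  -67.6856]
 [ 607.5738  -51.9182]]
full ((625.9482421875, 103.9977798461914), (128.63934326171875, 109.08544921875), 87.88468933105469)
vase 0.01 6 [0.3986 0.0083 0.0214] [0.4192 0.0483 0.0535]
vase 0.12 2 [0.4155 0.027  0.125 ] [0.4177 0.0301 0.1365]
vase 0.205 120 [0.4109 0.0223 0.2168] [0.4393 0.0506 0.2243]
table 0.000861898254835216
scene stall 388 ((655.6214599609375, -123.34915161132812), (131.3181610107422, 112.96798706054688), 82.08216094970703) 0.04802767810301441
[[ 590.6312 -180.6014]
 [ 702.5222 -196.1631]
 [ 720.6117  -66.0969]
 [ 608.7207  -50.5352]]
full ((627.622314453125, 103.28145599365234), (129.19163513183594, 116.30435943603516), 87.79822540283203)
vase 0.01 218 [0.4219 0.0106 0.01  ] [0.4584 0.0656 0.0597]
vase 0.12 124 [0.4238 0.025  0.12  ] [0.4398 0.0483 0.1796]
vase 0.205 76 [0.4109 0.0211 0.2051] [0.4443 0.0526 0.2226]
table -0.001134464905525677
```

View pics/crop.png

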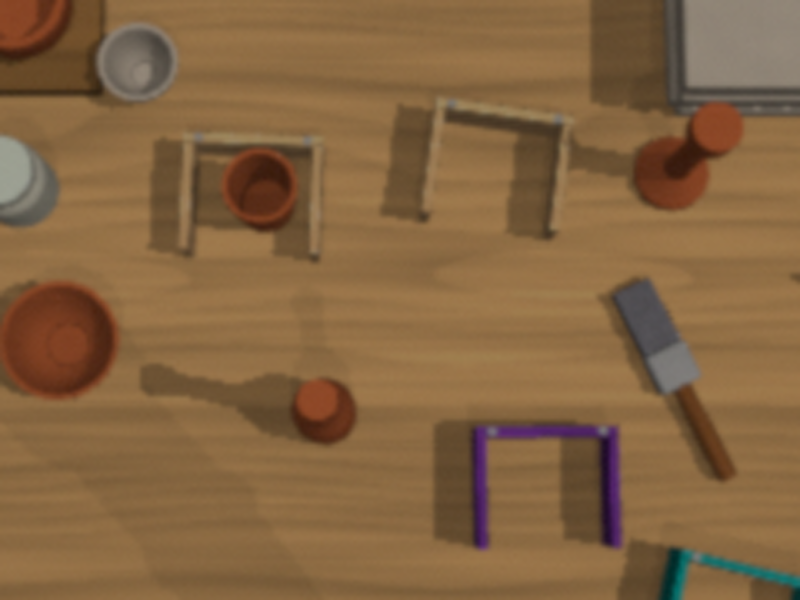

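The crop shows the plywood stall at crop (497,165): empty, mouth toward the robot and beside the beaker's stall, so this is the one. From depth its origin is about (0.648, -0.1225) with yaw -8.2°. The vase stands at about (0.426, 0.037).

The plan is to lean the hand back 25° so its body clears the neck. I'll cradle the foot between half-open fingertips and push along a bent path.

```bash
cat >> h.py <<'E'
from scipy.spatial.transform import Rotation as Ro
SO=np.array([.648,-.1225]); SY=np.deg2rad(-8.2)
SX=np.array([np.cos(SY),np.sin(SY)]); SYv=np.array([-SX[1],SX[0]])
def rot(yaw,th):
    y,t=np.deg2rad([yaw,th]); f=np.array([np.cos(y),np.sin(y),0]); k=np.array([0,0,1.])
    X=-(np.cos(t)*f+np.sin(t)*k); Z=np.sin(t)*f-np.cos(t)*k
    return np.stack([X,np.cross(Z,X),Z],1)
def rows(targets):
    "targets: (vase x,y, dist behind, tcp z, yaw, tilt)"
    s=bot.sense();R=np.array(s["ee_rot"]);p=np.array(s["tool_pos"])
    for (x,y,d,z,yaw,th) in targets:
        f=np.array([np.cos(np.deg2rad(yaw)),np.sin(np.deg2rad(yaw))])
        P=np.array([x-d*f[0],y-d*f[1],z]); t=R.T@(P-p)*100; r=Ro.from_matrix(R.T@rot(yaw,th)).as_rotvec()
        print(np.round(P,3),"t cm",np.round(t,2),"r",np.round(r,3))
def where():
    s=bot.sense();R=np.array(s["ee_rot"]);f=-R[:,0]
    print("t",round(s["time"],2),"p",np.round(s["tool_pos"],4),"yaw",np.round(np.degrees(np.arctan2(f[1],f[0])),1),"tilt",np.round(np.degrees(np.arcsin(f[2])),1),"lean y",np.round(R[2,1],3),"F",np.round(s["contact_force"],2),"w",s["width"],"j",np.round(s["joints"],1))
E
python3 -c "
from h import *
where(); rows([(.426,.037,.1,.2,-75,25)])"
```

```text
t 1.1 p [0.2658 0.6205 0.2337] yaw -23.2 tilt -0.0 lean y 0.0 F [ 0.09 -0.07 -0.08] w 0.08800953824645208 j [-73.   27.3   1.3  89.1  -0.7  63.6  -4.8]
[0.4   0.134 0.2  ] t cm [-31.52 -39.46   3.36] r [ 0.197 -0.406  0.889]
```

```bash
python3 -m inch '[{"tx":-10,"ty":-13,"tz":1,"rx":0.07,"ry":-0.14,"rz":0.3,"fingers":139},{"tx":-20,"ty":-26,"tz":2,"rx":0.14,"ry":-0.28,"rz":0.6,"fingers":139},{"tx":-31.5,"ty":-39.5,"tz":3.4,"rx":0.197,"ry":-0.406,"rz":0.889,"fingers":139},{"tx":-31.5,"ty":-39.5,"tz":3.4,"rx":0.197,"ry":-0.406,"rz":0.889,"fingers":139},{"tx":-31.5,"ty":-39.5,"tz":3.4,"rx":0.197,"ry":-0.406,"rz":0.889,"fingers":139},{"tx":-31.5,"ty":-39.5,"tz":3.4,"rx":0.197,"ry":-0.406,"rz":0.889,"fingers":139},{"tx":-31.5,"ty":-39.5,"tz":3.4,"rx":0.197,"ry":-0.406,"rz":0.889,"fingers":139},{"tx":-31.5,"ty":-39.5,"tz":3.4,"rx":0.197,"ry":-0.406,"rz":0.889,"fingers":139},{"tx":-31.5,"ty":-39.5,"tz":3.4,"rx":0.197,"ry":-0.406,"rz":0.889,"fingers":139},{"tx":-31.5,"ty":-39.5,"tz":3.4,"rx":0.197,"ry":-0.406,"rz":0.889,"fingers":139},{"tx":-31.5,"ty":-39.5,"tz":3.4,"rx":0.197,"ry":-0.406,"rz":0.889,"fingers":139},{"tx":-31.5,"ty":-39.5,"tz":3.4,"rx":0.197,"ry":-0.406,"rz":0.889,"fingers":139}]'
python3 -c "
from h import *
where(); rows([(.426,.037,.1,.03,-75,25),(.426,.037,.07,.03,-60,25)]);snap('scene','pics/s1.png')"
```

```text
time: 2.6
tool_pos: [0.3998, 0.1348, 0.1997]
ee_rot: [[-0.237, 0.965, 0.111], [0.875, 0.262, -0.408], [-0.422, 0.0, -0.906]]
contact_force: [0.0, 0.8, 0.0]
width: 0.0396
t 2.6 p [0.3998 0.1348 0.1997] yaw -74.8 tilt 25.0 lean y 0.0 F [0.04 0.77 0.05] w 0.03964809324540755 j [-66.8  11.4  25.6 123.7  20.5  59.  -38.6]
[0.4   0.134 0.03 ] t cm [ 7.050e+00 -1.000e-02  1.543e+01] r [ 0.002 -0.     0.002]
[0.391 0.098 0.03 ] t cm [ 4.12 -1.83 16.8 ] r [-0.109 -0.    -0.235]
```

View pics/s1.png

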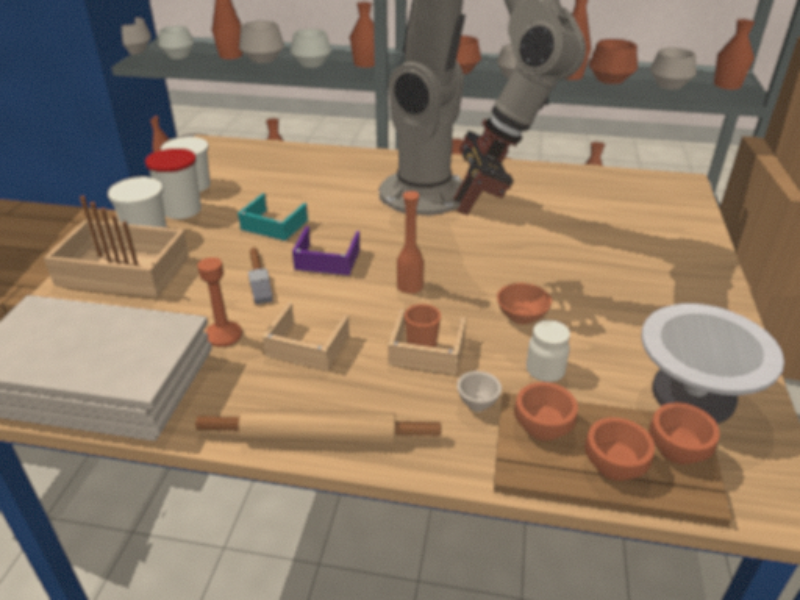

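The hand hangs at (485,175), leaning back, and the vase at (410,255) is untouched. Going down.

```bash
python3 -m inch '[{"tx":1.8,"tz":3.9},{"tx":3.5,"tz":7.7},{"tx":5.3,"tz":11.6},{"tx":6.6,"tz":14.4},{"tx":7.05,"tz":15.4},{"tx":7.05,"tz":15.4},{"tx":7.05,"tz":15.4}]'
python3 -c "
from h import *
where(); rows([(.426,.037,.06,.03,-70,25),(.426,.037,.04,.03,-65,25),(.426,.037,.036,.03,-65,25)])"
```

```text
t 2.65 p [0.3998 0.1345 0.1996] yaw -74.9 tilt 25.0 lean y 0.0 F [ 0.98 -0.89  1.09] w 0.03976044031258757 j [-66.8  11.4  25.6 123.8  20.5  59.  -38.6]
[0.405 0.093 0.03 ] t cm [ 3.43 -0.53 17.11] r [-0.036 -0.    -0.077]
[0.409 0.073 0.03 ] t cm [ 1.59 -0.7  17.97] r [-0.073 -0.    -0.156]
[0.411 0.07  0.03 ] t cm [ 1.23 -0.64 18.14] r [-0.073 -0.    -0.156]invalid input at $[0]: expected keys rx, ry, rz, tx, ty, tz, fingers
```

All keys are required, so I resend it in full.

```bash
python3 -m inch '[{"rx":0,"ry":0,"rz":0,"ty":0,"fingers":139,"tx":1.8,"tz":3.9},{"rx":0,"ry":0,"rz":0,"ty":0,"fingers":139,"tx":3.5,"tz":7.7},{"rx":0,"ry":0,"rz":0,"ty":0,"fingers":139,"tx":5.3,"tz":11.6},{"rx":0,"ry":0,"rz":0,"ty":0,"fingers":139,"tx":6.6,"tz":14.4},{"rx":0,"ry":0,"rz":0,"ty":0,"fingers":139,"tx":7.05,"tz":15.4},{"rx":0,"ry":0,"rz":0,"ty":0,"fingers":139,"tx":7.05,"tz":15.4},{"rx":0,"ry":0,"rz":0,"ty":0,"fingers":139,"tx":7.05,"tz":15.4}]'
python3 -c "
from h import *
where(); rows([(.426,.037,.06,.03,-70,25),(.426,.037,.04,.03,-65,25),(.426,.037,.036,.03,-65,25)])"
```

```text
time: 3.52
tool_pos: [0.4007, 0.134, 0.0311]
ee_rot: [[-0.236, 0.965, 0.112], [0.875, 0.261, -0.407], [-0.422, 0.002, -0.907]]
contact_force: [0.3, -0.1, -0.5]
width: 0.0401
t 3.52 p [0.4007 0.134  0.0311] yaw -74.9 tilt 24.9 lean y 0.002 F [ 0.28 -0.13 -0.48] w 0.04006220993091694 j [-63.1  31.4  23.4 129.3  18.5  34.2 -43. ]
[0.405 0.093 0.03 ] t cm [-3.62 -0.6   1.8 ] r [-0.034 -0.001 -0.078]
[0.409 0.073 0.03 ] t cm [-5.47 -0.78  2.66] r [-0.071 -0.001 -0.157]
[0.411 0.07  0.03 ] t cm [-5.82 -0.71  2.83] r [-0.071 -0.001 -0.157]
```

```bash
python3 -m inch '[{"rx":-0.034,"ry":0,"rz":-0.078,"tx":-2.0,"ty":-0.3,"tz":1.0,"fingers":139},{"rx":-0.034,"ry":0,"rz":-0.078,"tx":-3.6,"ty":-0.6,"tz":1.8,"fingers":139},{"rx":-0.05,"ry":0,"rz":-0.12,"tx":-4.5,"ty":-0.7,"tz":2.2,"fingers":139},{"rx":-0.071,"ry":0,"rz":-0.157,"tx":-5.2,"ty":-0.8,"tz":2.53,"fingers":139},{"rx":-0.071,"ry":0,"rz":-0.157,"tx":-5.47,"ty":-0.78,"tz":2.66,"fingers":139},{"rx":-0.071,"ry":0,"rz":-0.157,"tx":-5.47,"ty":-0.78,"tz":2.66,"fingers":139}]'
python3 - <<'E'
from h import *
where(); s=snap('scene','pics/s2.png');cv2.imwrite("pics/s2c.png",cv2.resize(s["img"][90:240,200:400,::-1],(800,600)));b=snap('top');cv2.imwrite("pics/t2c.png",cv2.resize(b["img"][140:290,150:350,::-1],(800,600)))
# plan
def loc(lx,ly): return SO+lx*SX+ly*SYv
v0=np.array([.426,.037]); v1=loc(-.105,0)
print(v1, np.degrees(np.arctan2(*(v1-v0)[::-1])), np.linalg.norm(v1-v0))
T=[]
for i in range(1,12):
    a=i/22; v=v0+(v1-v0)*a; T.append((*v,.034,.03,-65+15*a*2,25))
rows(T)
E
```

```text
time: 4.28
tool_pos: [0.4094, 0.0735, 0.0301]
ee_rot: [[-0.383, 0.906, 0.178], [0.822, 0.422, -0.382], [-0.422, 0.0, -0.907]]
contact_force: [0.4, -0.1, 0.3]
width: 0.0398
t 4.28 p [0.4094 0.0735 0.0301] yaw -65.0 tilt 24.9 lean y 0.0 F [ 0.4  -0.11  0.28] w 0.039769532394632226 j [-60.4  29.8  26.8 135.6  28.1  24.9 -37.5]
[ 0.5440735  -0.10752396] -50.751791188008525 0.18662402305333786
[0.416 0.061 0.03 ] t cm [-1.32  0.07  0.62] r [-0.01  -0.001 -0.022]
[0.421 0.054 0.03 ] t cm [-2.07  0.2   0.97] r [-0.02  -0.001 -0.043]
[0.426 0.047 0.03 ] t cm [-2.82  0.33  1.32] r [-0.03  -0.001 -0.065]
[0.43 0.04 0.03] t cm [-3.57  0.45  1.67] r [-0.04  -0.001 -0.086]
[0.435 0.033 0.03 ] t cm [-4.32  0.58  2.02] r [-0.05  -0.001 -0.108]
[0.44  0.026 0.03 ] t cm [-5.08  0.71  2.37] r [-0.06  -0.001 -0.129]
[0.444 0.019 0.03 ] t cm [-5.84  0.84  2.72] r [-0.07  -0.001 -0.151]
[0.449 0.012 0.03 ] t cm [-6.59  0.97  3.07] r [-0.08  -0.001 -0.173]
[0.454 0.005 0.03 ] t cm [-7.35  1.1   3.43] r [-0.09  -0.001 -0.194]
[ 0.458 -0.002  0.03 ] t cm [-8.12  1.23  3.78] r [-0.1   -0.001 -0.216]
[ 0.463 -0.009  0.03 ] t cm [-8.88  1.36  4.13] r [-0.11  -0.001 -0.237]
```

View pics/s2c.png

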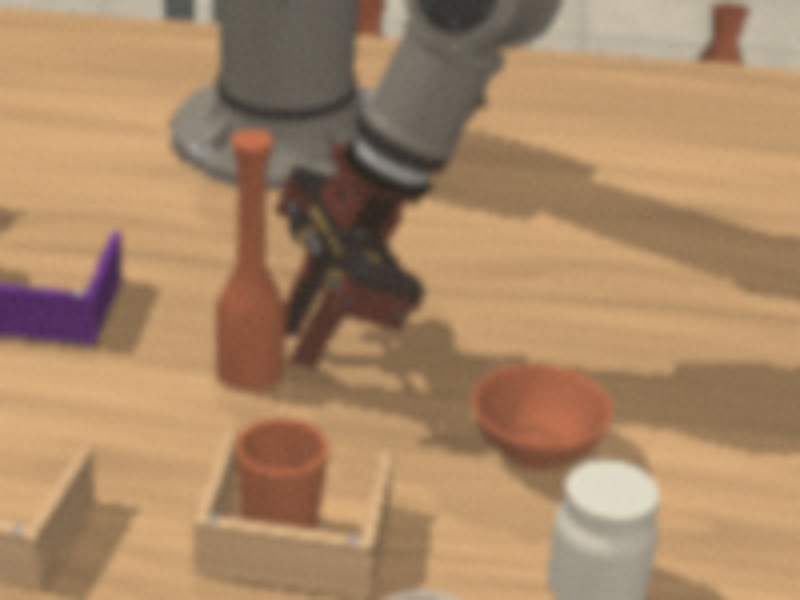

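View pics/t2c.png

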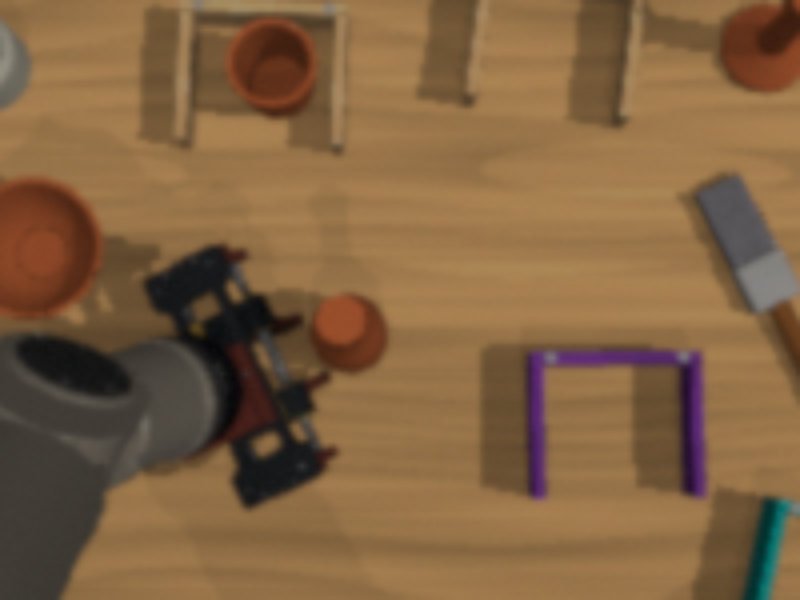

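The top crop shows the two fingertips at (290,320) and (315,380) astride the vase at (348,332), with the gap centred on it. Now a slow push at constant yaw for the first part; joint 4 is near its limit here.

```bash
python3 - <<'E'
from h import *
where()
v0=np.array([.426,.037]); v1=np.array([.544,-.1075])
rows([(*(v0+(v1-v0)*i/24),.0345,.03,-65,25) for i in range(0,13,4)])
E
```

```text
t 4.38 p [0.4095 0.0738 0.0301] yaw -65.0 tilt 24.9 lean y 0.0 F [ 0.1  -0.11 -0.39] w 0.03963671546318797 j [-60.4  29.9  26.8 135.6  28.1  24.9 -37.5]
[0.411 0.068 0.03 ] t cm [-0.53 -0.06  0.25] r [ 0.    -0.001  0.   ]
[0.431 0.044 0.03 ] t cm [-3.26  0.71  1.52] r [ 0.    -0.001  0.   ]
[0.451 0.02  0.03 ] t cm [-5.99  1.47  2.79] r [ 0.    -0.001  0.   ]
[ 0.47  -0.004  0.03 ] t cm [-8.73  2.24  4.06] r [ 0.    -0.001  0.   ]
```

```bash
python3 -m inch '[{"rx":0,"ry":0,"rz":0,"tx":-0.4,"ty":-0.04,"tz":0.19,"fingers":139},{"rx":0,"ry":0,"rz":0,"tx":-0.7,"ty":0,"tz":0.33,"fingers":139},{"rx":0,"ry":0,"rz":0,"tx":-1.1,"ty":0.1,"tz":0.51,"fingers":139},{"rx":0,"ry":0,"rz":0,"tx":-1.6,"ty":0.24,"tz":0.75,"fingers":139},{"rx":0,"ry":0,"rz":0,"tx":-2.1,"ty":0.38,"tz":0.98,"fingers":139},{"rx":0,"ry":0,"rz":0,"tx":-2.6,"ty":0.52,"tz":1.21,"fingers":139},{"rx":0,"ry":0,"rz":0,"tx":-3.1,"ty":0.66,"tz":1.45,"fingers":139},{"rx":0,"ry":0,"rz":0,"tx":-3.6,"ty":0.8,"tz":1.68,"fingers":139}]'
python3 - <<'E'
from h import *
where(); s=snap('scene','pics/s3.png');
cv2.imwrite("pics/s3c.png",cv2.resize(s["img"][90:240,200:400,::-1],(800,600)));b=snap('top')
print([(d["conf"],np.round(d["at"],3)) for q in(s,b) for d in bot.tip_of("vase",q)])
W=world(b);m=(W[...,2]>.205)&(W[...,2]<.23)&(np.hypot(W[...,0]-.44,W[...,1]-.02)<.05);P=W[m];print(len(P),P.min(0),P.max(0),(P.min(0)+P.max(0))/2)
E
```

```text
time: 5.38
tool_pos: [0.4338, 0.0409, 0.03]
ee_rot: [[-0.383, 0.906, 0.179], [0.822, 0.423, -0.382], [-0.422, 0.0, -0.907]]
contact_force: [-1.3, 1.7, 0.7]
width: 0.0397
t 5.38 p [0.4338 0.0409 0.03  ] yaw -65.0 tilt 24.9 lean y 0.0 F [-1.25  1.65  0.72] w 0.03967236165843844 j [-55.2  30.4  27.7 134.7  29.8  23.1 -33.6]
[(0.75, array([ 0.446,  0.011, -0.   ])), (0.74, array([0.445, 0.013, 0.002]))]
121 [ 0.4337231  -0.00327773  0.21631105] [0.46511274 0.02498456 0.22442354] [0.44941792 0.01085342 0.22036729]
```

View pics/s3c.png

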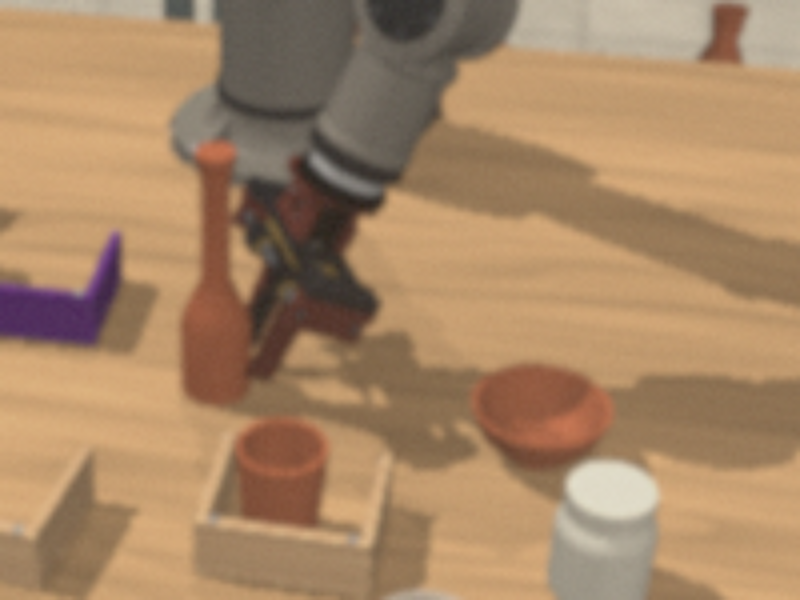

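The vase slid upright to about (0.448, 0.0115) at about 2 N, centred in the cradle. I continue, turning the yaw slowly.

```bash
python3 - <<'E'
from h import *
where()
v0=np.array([.448,.0115]); v1=np.array([.544,-.1075])
rows([(*(v0+(v1-v0)*i/20),.033,.03,-65+max(0,i-3)*1.2,25) for i in (0,3,6,9,12)])
E
```

```text
t 5.58 p [0.4337 0.0409 0.0301] yaw -65.0 tilt 24.9 lean y 0.0 F [ 0.49 -0.07  0.61] w 0.03981161639848465 j [-55.2  30.4  27.7 134.7  29.8  23.1 -33.6]
[0.434 0.041 0.03 ] t cm [ 0.03  0.06 -0.01] r [ 0.    -0.001 -0.   ]
[0.448 0.024 0.03 ] t cm [-1.99  0.61  0.93] r [ 0.    -0.001 -0.   ]
[0.461 0.005 0.03 ] t cm [-4.01  0.95  1.88] r [-0.026 -0.001 -0.057]
[ 0.474 -0.014  0.03 ] t cm [-6.05  1.3   2.82] r [-0.053 -0.001 -0.114]
[ 0.486 -0.033  0.03 ] t cm [-8.09  1.64  3.78] r [-0.079 -0.001 -0.171]
```

```bash
python3 -m inch '[{"rx":0,"ry":0,"rz":0,"tx":-0.66,"ty":0.2,"tz":0.31,"fingers":139},{"rx":0,"ry":0,"rz":0,"tx":-1.33,"ty":0.4,"tz":0.62,"fingers":139},{"rx":0,"ry":0,"rz":0,"tx":-2.0,"ty":0.6,"tz":0.93,"fingers":139},{"rx":-0.009,"ry":0,"rz":-0.019,"tx":-2.67,"ty":0.72,"tz":1.25,"fingers":139},{"rx":-0.017,"ry":0,"rz":-0.038,"tx":-3.34,"ty":0.84,"tz":1.56,"fingers":139},{"rx":-0.026,"ry":0,"rz":-0.057,"tx":-4.0,"ty":0.95,"tz":1.88,"fingers":139},{"rx":-0.035,"ry":0,"rz":-0.076,"tx":-4.7,"ty":1.07,"tz":2.2,"fingers":139},{"rx":-0.044,"ry":0,"rz":-0.095,"tx":-5.37,"ty":1.18,"tz":2.51,"fingers":139},{"rx":-0.053,"ry":0,"rz":-0.114,"tx":-6.05,"ty":1.3,"tz":2.82,"fingers":139},{"rx":-0.062,"ry":0,"rz":-0.133,"tx":-6.73,"ty":1.41,"tz":3.14,"fingers":139},{"rx":-0.07,"ry":0,"rz":-0.152,"tx":-7.41,"ty":1.53,"tz":3.46,"fingers":139},{"rx":-0.079,"ry":0,"rz":-0.171,"tx":-8.1,"ty":1.64,"tz":3.78,"fingers":139}]'
cat >> h.py <<'E'
def look(tag,g):
    where(); s=snap('scene','pics/s%s.png'%tag)
    cv2.imwrite("pics/s%sc.png"%tag,cv2.resize(s["img"][110:260,140:340,::-1],(800,600)));b=snap('top')
    cv2.imwrite("pics/t%sc.png"%tag,cv2.resize(b["img"][90:240,200:400,::-1],(800,600)))
    print([(round(d["conf"],2),np.round(d["at"],3)) for q in(s,b) for d in bot.tip_of("vase",q)])
    for q in(s,b):
        W=world(q);m=(W[...,2]>.205)&(W[...,2]<.23)&(np.hypot(W[...,0]-g[0],W[...,1]-g[1])<.05);P=W[m]
        if len(P): c=(P.min(0)+P.max(0))/2; d=c[:2]-SO; print("lip",len(P),c.round(4),"local",d@SX,d@SYv)
    return s,b
E
python3 - <<'E'
from h import *
look("4",(.505,-.06))
E
```

```text
time: 7.08
tool_pos: [0.4866, -0.0336, 0.03]
ee_rot: [[-0.531, 0.81, 0.247], [0.735, 0.586, -0.342], [-0.422, -0.0, -0.907]]
contact_force: [-1.1, 1.7, 0.8]
width: 0.0398
t 7.08 p [ 0.4866 -0.0336  0.03  ] yaw -54.1 tilt 25.0 lean y -0.0 F [-1.07  1.68  0.75] w 0.03983586417104758 j [-44.2  31.3  30.2 134.4  40.5  13.4 -22. ]
[(0.98, array([ 0.504, -0.061,  0.002])), (0.62, array([ 0.505, -0.058, -0.   ]))]
lip 83 [ 0.5049 -0.0587  0.213 ] local -0.1507242744911779 0.042699622674705257
lip 119 [ 0.5073 -0.0613  0.2211] local -0.14799942440513245 0.04046356880466252
```

View pics/s4c.png

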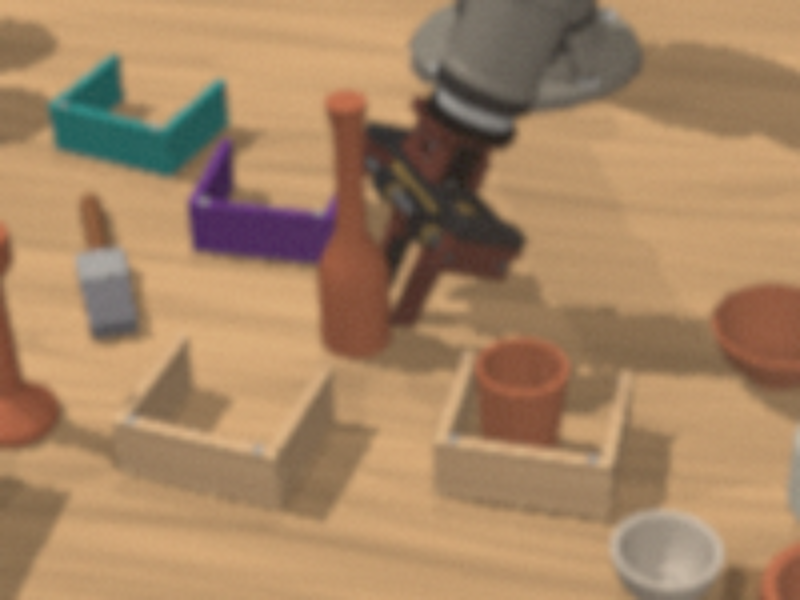

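View pics/t4c.png

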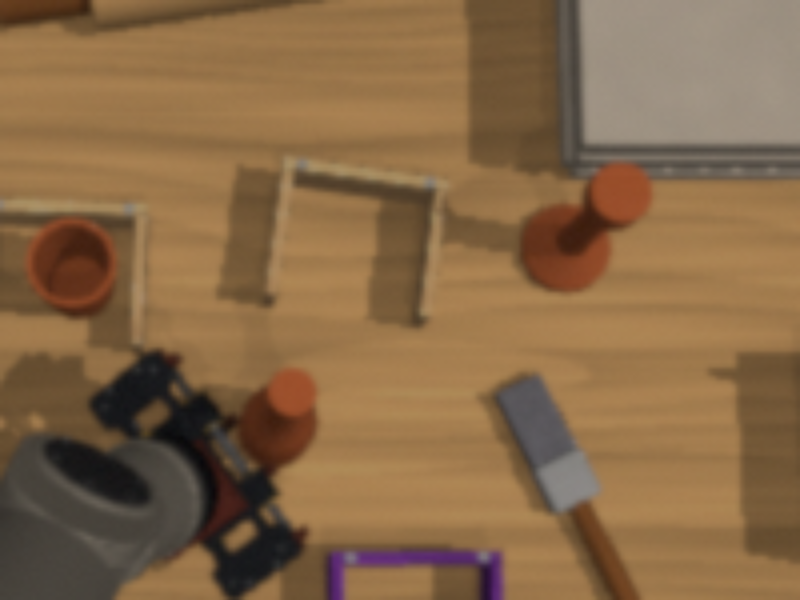

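The vase is upright at about (0.506, -0.060), in line with (353,340) in the scene crop, but joint 6 is nearing its lower limit of 9.67°. I'll fit a small kinematic model from the recorded poses to plan the lean for the next leg.

```bash
cat > kin.py <<'E'
from h import *
import itertools
from scipy.optimize import least_squares
def Rz(a):return Ro.from_euler('z',a,degrees=True).as_matrix()
def Ry(a):return Ro.from_euler('y',a,degrees=True).as_matrix()
def Rows(yaw,t): return rot(yaw,t)
S=[([-73.002,27.375,1.282,89.178,-.659,63.558,-4.761],[.266,.62,.233],[[-0.919,0.394,-0.001],[0.394,0.919,-0.002],[0,-0.002,-1]]),
([-66.8,11.4,25.6,123.75,20.5,59.,-38.6],[.3998,.1346,.1996],[[-0.237,0.965,0.111],[0.875,0.262,-0.408],[-0.422,0,-0.906]]),
([-63.1,31.4,23.4,129.3,18.5,34.2,-43.],[.4007,.134,.0311],[[-0.236,0.965,0.112],[0.875,0.261,-0.407],[-0.422,0.002,-0.907]]),
([-60.4,29.8,26.8,135.6,28.1,24.9,-37.5],[.4094,.0735,.0301],[[-0.383,0.906,0.178],[0.822,0.422,-0.382],[-0.422,0,-0.907]]),
([-55.2,30.4,27.7,134.7,29.8,23.1,-33.6],[.4338,.0409,.03],[[-0.383,0.906,0.179],[0.822,0.423,-0.382],[-0.422,0,-0.907]]),
([-44.2,31.3,30.2,134.4,40.5,13.4,-22.],[.4866,-.0336,.03],[[-0.531,0.81,0.247],[0.735,0.586,-0.342],[-0.422,0,-0.907]])]
def ori(j,sg,off):
    q=np.array(j)*sg
    return Rz(q[0]+off[0])@Ry(q[1])@Rz(q[2])@Ry(q[3])@Rz(q[4])@Ry(q[5])@Rz(q[6]+off[1])
E
python3 - <<'E'
from kin import *
best=[]
for s in itertools.product([1,-1],repeat=4):
    for s5 in (1,-1):
      sg=np.array([s[0],1,s[1],s5,s[2],s5 if 0 else 1,s[3]])
      for s6 in(1,-1):
        sg[5]=s6
        for o0 in (0,180,90,-90):
          f=lambda o:np.concatenate([(ori(j,sg,o)-np.array(R)).ravel() for j,p,R in S])
          r=least_squares(f,[o0,0]);r2=least_squares(f,[o0,180])
          r=min(r,r2,key=lambda q:q.cost)
          best.append((r.cost,sg.tolist(),r.x.round(2).tolist()))
best.sort(key=lambda b:b[0]);print(*best[:4],sep="\n")
E
```

```text
(np.float64(7.274360367768315e-06), [-1, 1, -1, 1, -1, 1, -1], [-0.05, 89.96])
(np.float64(7.274360367768603e-06), [-1, 1, -1, 1, -1, 1, -1], [-0.05, 89.96])
(np.float64(7.274360367769237e-06), [-1, 1, -1, 1, -1, 1, -1], [-0.05, 89.96])
(np.float64(7.274360471002544e-06), [-1, 1, -1, 1, -1, 1, -1], [359.95, 89.96])
```

```bash
cat >> kin.py <<'E'
SG=np.array([-1,1,-1,1,-1,1,-1.])
def frames(j):
    q=np.array(j)*SG
    A=Rz(q[0]); B=A@Ry(q[1])@Rz(q[2]); C=B@Ry(q[3])@Rz(q[4]); D=C@Ry(q[5])@Rz(q[6]+90)
    return A,B,C,D
def solve(use):
    M=[];y=[]
    for j,p,_ in S:
        A,B,C,D=frames(j); M.append(np.hstack([A,A@Ry(j[1]),B,B@Ry(j[3]),C,C@Ry(j[5]),D])[:,use]);y+=list(p)
    M=np.vstack(M);x,_,rk,sv=np.linalg.lstsq(M,np.array(y),rcond=None)
    return x,np.array(y)-M@x,rk,sv
LIM=np.array([[-169.35,169.35],[-19.33,120.38],[-80.79,83.38],[13.8,139.57],[-78.32,258.32],[9.67,109.79],[-169.56,169.56]])
E
python3 - <<'E'
from kin import *
np.set_printoptions(precision=4,suppress=True)
for use in ([2,8,14,20],[2,8,14,20,18],[2,8,14,20,6,12],[2,8,14,20,6,12,18]):
    x,r,rk,sv=solve(use);print(use,x,"res",abs(r).max(),rk,sv.min())
E
```

```text
[2, 8, 14, 20] [0.4242 0.5468 0.4988 0.4494] res 0.05167107931066889 4 0.4714086665416125
[2, 8, 14, 20, 18] [ 0.2812  0.5426  0.5056  0.3085 -0.0635] res 0.022196131972733513 5 0.27961901718732374
[2, 8, 14, 20, 6, 12] [ 0.476   0.4588  0.4598  0.4354  0.0546 -0.0116] res 0.05755676616955771 6 0.23806127340126962
[2, 8, 14, 20, 6, 12, 18] [ 0.3361  0.4701  0.4759  0.3136  0.0375 -0.0174 -0.0605] res 0.017204197665509735 7 0.21052093933592947
```

```bash
python3 - <<'E'
from kin import *
np.set_printoptions(precision=4,suppress=True)
for use in ([2,8,14,20,6,9,15],[2,8,14,20,15],[2,8,14,20,6,15],[2,8,14,20,9,15],[2,8,14,20,12,15],[2,8,14,20,6,12,15]):
    x,r,rk,sv=solve(use);print(use,x,"res",abs(r).max(),rk,sv.min())
E
```

```text
[2, 8, 14, 20, 6, 9, 15] [ 0.4973  0.4338  0.454   0.4462  0.0354 -0.017  -0.0289] res 0.058258833485118205 7 0.19251183715029357
[2, 8, 14, 20, 15] [ 0.5021  0.4752  0.4724  0.4772 -0.0509] res 0.05268872117533699 5 0.1949625508515735
[2, 8, 14, 20, 6, 15] [ 0.4968  0.4461  0.4543  0.4439  0.0464 -0.0274] res 0.056114262182047264 6 0.19495198660478877
[2, 8, 14, 20, 9, 15] [ 0.5009  0.443   0.4647  0.468  -0.0285 -0.0441] res 0.05763390591218817 6 0.1928785938719529
[2, 8, 14, 20, 12, 15] [ 0.5198  0.4583  0.4689  0.4891 -0.0144 -0.0498] res 0.05427868279527781 6 0.17374696235969705
[2, 8, 14, 20, 6, 12, 15] [ 0.5109  0.4336  0.452   0.4541  0.0451 -0.0113 -0.0271] res 0.05727704307648082 7 0.17363959092387204
```

```bash
python3 - <<'E'
from kin import *
np.set_printoptions(precision=4,suppress=True)
base=[2,8,14,20]
R=[]
for k in range(0,4):
  for c in itertools.combinations([i for i in range(21) if i not in base+[5,11,17]],k):
    x,r,rk,sv=solve(base+list(c)); R.append((abs(r).max(),c,x,sv.min(),rk))
R.sort(key=lambda a:a[0])
for k in (0,1,2,3):
  for a in [a for a in R if len(a[1])==k][:4]: print(a)
E
```

```text
(np.float64(0.05167107931066889), (), array([0.4242, 0.5468, 0.4988, 0.4494]), np.float64(0.4714086665416125), np.int32(4))
(np.float64(0.007906941979309218), (13,), array([ 0.3281,  0.4967,  0.4925,  0.3207, -0.058 ]), np.float64(0.36315695686325133), np.int32(5))
(np.float64(0.007906941979309218), (16,), array([ 0.3281,  0.4967,  0.4925,  0.3207, -0.058 ]), np.float64(0.36315695686325133), np.int32(5))
(np.float64(0.008364220696074953), (1,), array([ 0.3165,  0.5257,  0.4707,  0.3369, -0.0565]), np.float64(0.37911161592880216), np.int32(5))
(np.float64(0.008364220696075453), (4,), array([ 0.3165,  0.5257,  0.4707,  0.3369, -0.0565]), np.float64(0.37911161592880205), np.int32(5))
(np.float64(0.00038177058408284115), (4, 10), array([ 0.2867,  0.542 ,  0.4727,  0.3244, -0.03  , -0.0323]), np.float64(0.2373884832588352), np.int32(6))
(np.float64(0.000381770584082855), (1, 7), array([ 0.2867,  0.542 ,  0.4727,  0.3244, -0.03  , -0.0323]), np.float64(0.2373884832588351), np.int32(6))
(np.float64(0.0003817705840831048), (4, 7), array([ 0.2867,  0.542 ,  0.4727,  0.3244, -0.03  , -0.0323])
[... 163 characters left out ...]
at64(0.23738848325883513), np.int32(6))
(np.float64(0.00035294598965755763), (4, 6, 10), array([ 0.286 ,  0.5432,  0.4733,  0.3247, -0.031 , -0.0013, -0.0315]), np.float64(0.2244394700524113), np.int32(7))
(np.float64(0.00035294598965791846), (1, 6, 7), array([ 0.286 ,  0.5432,  0.4733,  0.3247, -0.031 , -0.0013, -0.0315]), np.float64(0.22443947005241108), np.int32(7))
(np.float64(0.0003529459896579254), (1, 6, 10), array([ 0.286 ,  0.5432,  0.4733,  0.3247, -0.031 , -0.0013, -0.0315]), np.float64(0.2244394700524112), np.int32(7))
(np.float64(0.000352945989658085), (4, 6, 7), array([ 0.286 ,  0.5432,  0.4733,  0.3247, -0.031 , -0.0013, -0.0315]), np.float64(0.22443947005241116), np.int32(7))
```

The model with lateral offsets fits to 0.4 mm. I use it to check which yaw and tilt work on the remaining path.

```bash
cat >> kin.py <<'E'
X=solve([2,8,14,20,1,7])[0]
def fk(j):
    A,B,C,D=frames(j); return A@[0,X[4],X[0]]+B@[0,X[5],X[1]]+C@[0,0,X[2]]+D@[0,0,X[3]],D
def ik(P,R,j0,w=2e-3):
    lb,ub=LIM[:,0]+.3,LIM[:,1]-.3
    def f(j):
        p,D=fk(j); return np.concatenate([(p-P)*20,Ro.from_matrix(D.T@R).as_rotvec()*5,w*np.radians(j-j0)*10])
    r=least_squares(f,np.clip(j0,lb+1e-3,ub-1e-3),bounds=(lb,ub),x_scale=30)
    p,D=fk(r.x); return r.x,np.linalg.norm(p-P)*1e3,np.degrees(Ro.from_matrix(D.T@R).magnitude())
def tcp(v,d,z,yaw):
    a=np.radians(yaw);return np.array([v[0]-d*np.cos(a),v[1]-d*np.sin(a),z])
E
python3 - <<'E'
from kin import *
np.set_printoptions(precision=1,suppress=True,linewidth=150)
j0=np.array(bot.sense()["joints"]);p,D=fk(j0);print(p,bot.sense()["tool_pos"])
v0=np.array([.506,-.06])
def loc(lx,ly): return SO+lx*SX+ly*SYv
via=[v0,loc(-.105,0),loc(-.01,0)]
pts=[via[0]+(via[1]-via[0])*i/8 for i in range(1,9)]+[via[1]+(via[2]-via[1])*i/8 for i in range(1,9)]
for z in (.03,):
 for tilt in (25,20,18):
  for ye1,ye2 in ((-54,-54),(-54,-45),(-54,-35),(-45,-20),(-40,-8),(-60,-60),(-65,-45),(-25,-8)):
    j=j0.copy(); e=0;eo=0;out=[];mj=0
    for i,v in enumerate(pts):
        yaw=-54+(ye1+54)*(i+1)/8 if i<8 else ye1+(ye2-ye1)*(i-7)/8
        tl=25+(tilt-25)*min(1,(i+1)/5)
        jn,a,b=ik(tcp(v,.033,z,yaw),rot(yaw,tl),j); mj=max(mj,abs(jn-j).max()); j=jn; e=max(e,a);eo=max(eo,b);out.append(j[5])
    print(tilt,ye1,ye2,"err mm %.1f deg %.1f maxstep %.0f"%(e,eo,mj),"j6",np.array(out)[[1,3,5,7,9,11,13,15]],j)
E
```

```text
[ 0.5 -0.   0. ] [ 0.5 -0.   0. ]
25 -54 -54 err mm 0.0 deg 0.0 maxstep 2 j6 [13.1 13.  13.  13.  14.8 16.6 18.3 20. ] [-22.7  35.5  18.3 117.6  35.9  20.   -5.8]
25 -54 -45 err mm 0.0 deg 0.0 maxstep 2 j6 [13.1 13.  13.  13.  13.3 13.6 14.1 14.6] [-21.   34.3  17.9 120.4  41.5  14.6  -1.6]
25 -54 -35 err mm 0.0 deg 0.0 maxstep 3 j6 [13.1 13.  13.  13.  11.5 10.2 10.  10. ] [-16.2  32.8  14.7 122.6  53.1  10.   -1.5]
25 -45 -20 err mm 0.0 deg 0.0 maxstep 6 j6 [11.4 10.  10.  10.  10.  10.  10.  10. ] [  2.7  30.8  -3.2 123.9  81.1  10.   -8.6]
25 -40 -8 err mm 0.0 deg 0.0 maxstep 11 j6 [10.4 10.  10.  10.  10.  10.  10.  10. ] [ 18.4  31.6 -17.2 123.5  85.6  10.    4.3]
25 -60 -60 err mm 0.0 deg 0.0 maxstep 2 j6 [14.2 15.2 16.2 17.2 18.7 20.3 21.9 23.4] [-23.7  36.6  18.9 115.6  32.   23.4  -8.1]
25 -65 -45 err mm 0.0 deg 0.0 maxstep 2 j6 [15.1 16.9 18.7 20.4 18.7 17.  15.6 14.3] [-21.5  34.4  18.5 120.4  40.4  14.3  -0.7]
25 -25 -8 err mm 0.0 deg 0.0 maxstep 14 j6 [10.  10.  10.3 10.3 10.  10.  10.  10. ] [ 18.4  31.6 -17.2 123.5  85.6  10.    4.3]
20 -54 -54 err mm 0.0 deg 0.0 maxs
[... 1325 characters left out ...]
.3 18.4 18.7] [ -2.9  32.1   1.2 117.6  33.1  18.7  22.7]
18 -45 -20 err mm 0.0 deg 0.0 maxstep 5 j6 [13.9 15.2 15.8 15.2 14.7 14.6 15.  15.9] [  7.6  31.5  -7.7 118.7  37.3  15.9  36.9]
18 -40 -8 err mm 0.0 deg 0.0 maxstep 6 j6 [13.1 14.1 14.4 13.4 12.7 12.8 13.8 15.8] [ 18.3  32.1 -17.1 118.5  39.3  15.8  50.5]
18 -60 -60 err mm 0.0 deg 0.0 maxstep 5 j6 [16.1 18.7 20.4 21.2 22.7 24.3 25.8 27.4] [-12.9  35.    9.4 112.5  24.3  27.4   3.3]
18 -65 -45 err mm 0.0 deg 0.0 maxstep 5 j6 [16.8 19.8 21.9 23.3 22.7 22.2 21.8 21.6] [ -8.1  33.1   5.6 116.   29.3  21.6  14.8]
18 -25 -8 err mm 0.0 deg 0.0 maxstep 7 j6 [10.8 10.7 10.5 10.  11.3 12.9 14.7 16.8] [ 20.5  32.5 -19.9 118.3  43.1  16.8  47.2]
```

A tilt of 20° with yaw going from -54° to about -28° stays within limits, and the push direction stays inside the cradle.

```bash
python3 - <<'E'
from kin import *
def loc(lx,ly): return SO+lx*SX+ly*SYv
v0=np.array([.506,-.0603]); v1=loc(-.105,.010); v2=loc(-.012,-.006)
T=[(*(v0+(v1-v0)*i/7),.033,.03,-54+14*i/7,25-5*i/7) for i in range(1,8)]
U=[(*(v1+(v2-v1)*i/12),.033,.03,-40+13*i/12,20) for i in range(1,13)]
where();rows(T)
j=np.array(bot.sense()["joints"])
for t in T+U: j,a,b=ik(tcp(t[:2],t[2],t[3],t[4]),rot(t[4],t[5]),j);print(np.round(j,0),round(a,1),round(b,1))
E
```

```text
t 7.28 p [ 0.4865 -0.0337  0.0301] yaw -54.3 tilt 25.0 lean y 0.0 F [-0.59 -0.66  0.16] w 0.03991112450997887 j [-44.2  31.3  30.2 134.4  40.4  13.4 -22.1]
[ 0.491 -0.04   0.03 ] t cm [-0.69  0.05  0.33] r [-0.017  0.012 -0.036]
[ 0.496 -0.046  0.03 ] t cm [-1.39  0.08  0.66] r [-0.031  0.024 -0.068]
[ 0.501 -0.052  0.03 ] t cm [-2.09  0.11  0.98] r [-0.044  0.037 -0.1  ]
[ 0.506 -0.058  0.03 ] t cm [-2.79  0.14  1.31] r [-0.058  0.049 -0.132]
[ 0.51  -0.064  0.03 ] t cm [-3.5   0.18  1.64] r [-0.071  0.062 -0.165]
[ 0.515 -0.07   0.03 ] t cm [-4.21  0.21  1.97] r [-0.083  0.074 -0.197]
[ 0.52  -0.076  0.03 ] t cm [-4.93  0.24  2.31] r [-0.095  0.086 -0.23 ]
[-42.  31.  29. 134.  41.  12. -19.] 0.0 0.0
[-39.  30.  28. 134.  42.  12. -17.] 0.0 0.0
[-36.  30.  26. 134.  43.  11. -13.] 0.0 0.0
[-32.  29.  24. 133.  43.  11. -10.] 0.0 0.0
[-28.  29.  21. 132.  43.  11.  -7.] 0.0 0.0
[-24.  28.  18. 132.  43.  11.  -3.] 0.0 0.0
[-20.  28.  15. 131.  43.  11.   1.] 0.0 0.0
[-18.  28.  14. 130.  43.  11.   3.] 0.0 0.0
[-17.  28.  13. 129.  43.  12.   5.] 0.0 0.0
[-15.  29.  11. 128.  43.  12.   7.] 0.0 0.0
[-13.  29.  10. 127.  43.  12.   8.] 0.0 0.0
[-12.  29.   9. 127.  43.  12.  10.] 0.0 0.0
[-10.  29.   8. 126.  42.  12.  12.] 0.0 0.0
[ -8.  30.   6. 125.  42.  13.  14.] 0.0 0.0
[ -6.  30.   5. 124.  42.  13.  16.] 0.0 0.0
[ -5.  30.   4. 123.  42.  13.  18.] 0.0 0.0
[ -3.  30.   2. 122.  42.  13.  20.] 0.0 0.0
[ -1.  31.   1. 121.  42.  14.  22.] 0.0 0.0
[  0.  31.  -1. 120.  41.  14.  24.] 0.0 0.0
```

```bash
python3 - <<'E'
from kin import *
def loc(lx,ly): return SO+lx*SX+ly*SYv
v0=np.array([.506,-.0603]); v1=loc(-.105,.010); v2=loc(-.012,-.006)
T=[(*(v0+(v1-v0)*i/7),.033,.03,-54+7*i/7,25-5*i/7) for i in range(1,8)]
U=[(*(v1+(v2-v1)*i/12),.033,.03,-47+17*i/12,20) for i in range(1,13)]
rows(T)
j=np.array(bot.sense()["joints"])
for t in T+U: j,a,b=ik(tcp(t[:2],t[2],t[3],t[4]),rot(t[4],t[5]),j);print(round(j[5],1),end=' ')
E
```

```text
[ 0.492 -0.039  0.03 ] t cm [-0.69  0.1   0.33] r [-0.009  0.012 -0.02 ]
[ 0.497 -0.045  0.03 ] t cm [-1.38  0.19  0.66] r [-0.016  0.024 -0.036]
[ 0.502 -0.051  0.03 ] t cm [-2.08  0.28  0.98] r [-0.023  0.037 -0.052]
[ 0.507 -0.056  0.03 ] t cm [-2.77  0.37  1.3 ] r [-0.03   0.049 -0.068]
[ 0.513 -0.062  0.03 ] t cm [-3.47  0.46  1.63] r [-0.036  0.062 -0.085]
[ 0.518 -0.068  0.03 ] t cm [-4.16  0.55  1.95] r [-0.043  0.074 -0.101]
[ 0.523 -0.073  0.03 ] t cm [-4.86  0.64  2.27] r [-0.049  0.087 -0.117]
13.1 13.1 13.2 13.4 13.7 14.0 14.5 14.3 14.2 14.1 14.0 13.9 13.9 13.9 14.0 14.1 14.2 14.3 14.5
```

```bash
python3 -m inch '[{"rx":-0.009,"ry":0.012,"rz":-0.02,"tx":-0.69,"ty":0.1,"tz":0.33,"fingers":139},{"rx":-0.016,"ry":0.024,"rz":-0.036,"tx":-1.38,"ty":0.19,"tz":0.66,"fingers":139},{"rx":-0.023,"ry":0.037,"rz":-0.052,"tx":-2.08,"ty":0.28,"tz":0.98,"fingers":139},{"rx":-0.03,"ry":0.049,"rz":-0.068,"tx":-2.77,"ty":0.37,"tz":1.3,"fingers":139},{"rx":-0.036,"ry":0.062,"rz":-0.085,"tx":-3.47,"ty":0.46,"tz":1.63,"fingers":139},{"rx":-0.043,"ry":0.074,"rz":-0.101,"tx":-4.16,"ty":0.55,"tz":1.95,"fingers":139},{"rx":-0.049,"ry":0.087,"rz":-0.117,"tx":-4.86,"ty":0.64,"tz":2.27,"fingers":139}]'
python3 - <<'E'
from kin import *
look("5",(.545,-.098))
E
```

```text
time: 8.15
tool_pos: [0.5227, -0.0731, 0.0299]
ee_rot: [[-0.642, 0.731, 0.233], [0.687, 0.683, -0.249], [-0.341, 0.0, -0.94]]
contact_force: [-1.8, 2.9, 2.6]
width: 0.0402
t 8.15 p [ 0.5227 -0.0731  0.0299] yaw -46.9 tilt 19.9 lean y 0.0 F [-1.82  2.87  2.63] w 0.040229857063211014 j [-21.8  28.6  15.5 129.3  38.5  14.6  -2.4]
[(0.97, array([ 0.541, -0.098, -0.001])), (0.84, array([ 0.544, -0.097,  0.002]))]
lip 90 [ 0.5463 -0.0943  0.2138] local -0.10470928143558055 0.013430284427106205
lip 118 [ 0.547  -0.098   0.2199] local -0.10350530755852816 0.009884694794935275
```

View pics/s5c.png

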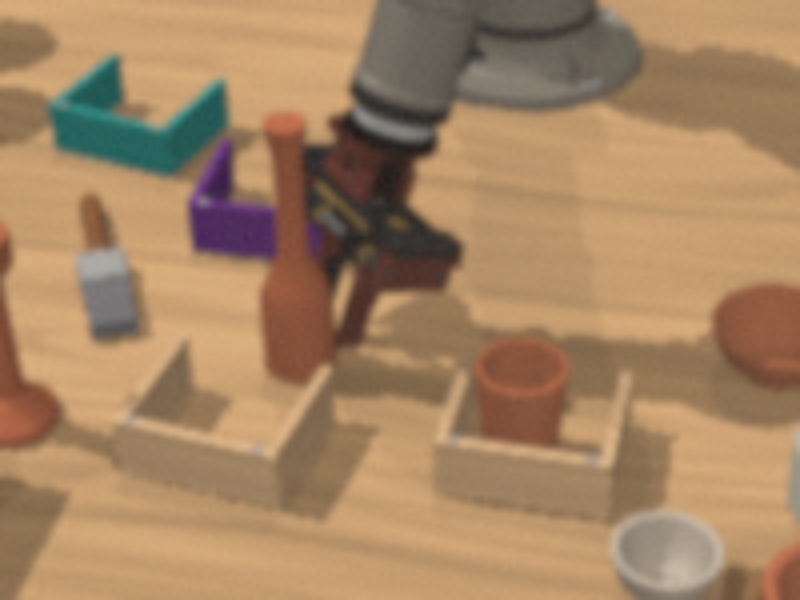

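View pics/t5c.png

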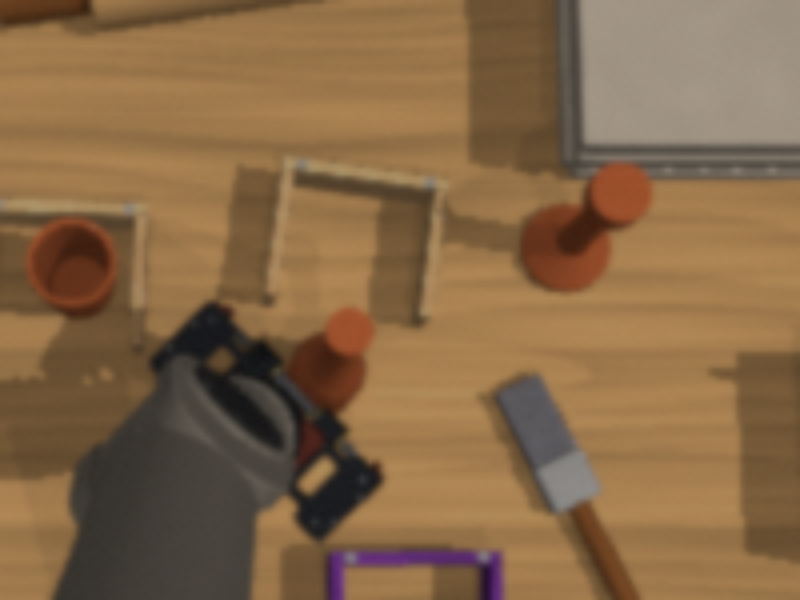

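The vase is on plan at local (-0.104, 0.010), facing the mouth. Next comes the push in.

```bash
python3 - <<'E'
from kin import *
def loc(lx,ly): return SO+lx*SX+ly*SYv
v1=np.array([.5455,-.0974]); v2=loc(-.012,-.006)
U=[(*(v1+(v2-v1)*i/12),.033,.03,-47+17*i/12,20) for i in range(1,13)]
where();rows(U)
E
```

```text
t 8.35 p [ 0.5229 -0.0736  0.03  ] yaw -47.1 tilt 20.0 lean y 0.001 F [-0.01 -0.09 -0.25] w 0.04014818790670638 j [-21.9  28.7  15.6 129.3  38.5  14.6  -2.6]
[ 0.53  -0.076  0.03 ] t cm [-0.63  0.33  0.23] r [-0.008 -0.    -0.025]
[ 0.537 -0.079  0.03 ] t cm [-1.28  0.63  0.47] r [-0.017 -0.    -0.048]
[ 0.544 -0.082  0.03 ] t cm [-1.93  0.93  0.71] r [-0.025 -0.    -0.071]
[ 0.551 -0.085  0.03 ] t cm [-2.58  1.23  0.94] r [-0.034 -0.    -0.094]
[ 0.558 -0.088  0.03 ] t cm [-3.24  1.53  1.18] r [-0.042 -0.    -0.117]
[ 0.565 -0.092  0.03 ] t cm [-3.9   1.83  1.42] r [-0.051 -0.    -0.141]
[ 0.572 -0.095  0.03 ] t cm [-4.56  2.13  1.66] r [-0.059 -0.    -0.164]
[ 0.579 -0.098  0.03 ] t cm [-5.22  2.43  1.9 ] r [-0.067 -0.    -0.187]
[ 0.586 -0.101  0.03 ] t cm [-5.88  2.73  2.14] r [-0.076 -0.    -0.21 ]
[ 0.593 -0.104  0.03 ] t cm [-6.55  3.04  2.39] r [-0.084 -0.    -0.234]
[ 0.6   -0.107  0.03 ] t cm [-7.21  3.34  2.63] r [-0.093 -0.    -0.257]
[ 0.607 -0.11   0.03 ] t cm [-7.88  3.64  2.87] r [-0.101 -0.    -0.28 ]
```

First half, then a check.

```bash
python3 -m inch '[{"rx":-0.008,"ry":0,"rz":-0.025,"tx":-0.63,"ty":0.33,"tz":0.23,"fingers":139},{"rx":-0.017,"ry":0,"rz":-0.048,"tx":-1.28,"ty":0.63,"tz":0.47,"fingers":139},{"rx":-0.025,"ry":0,"rz":-0.071,"tx":-1.93,"ty":0.93,"tz":0.71,"fingers":139},{"rx":-0.034,"ry":0,"rz":-0.094,"tx":-2.58,"ty":1.23,"tz":0.94,"fingers":139},{"rx":-0.042,"ry":0,"rz":-0.117,"tx":-3.24,"ty":1.53,"tz":1.18,"fingers":139},{"rx":-0.051,"ry":0,"rz":-0.141,"tx":-3.9,"ty":1.83,"tz":1.42,"fingers":139}]'
python3 - <<'E'
from kin import *
look("6",(.59,-.112))
def loc(lx,ly): return SO+lx*SX+ly*SYv
s=bot.sense();print(np.array(s["tool_pos"][:2])-SO)
E
```

```text
time: 9.1
tool_pos: [0.5651, -0.0918, 0.03]
ee_rot: [[-0.737, 0.621, 0.268], [0.584, 0.784, -0.212], [-0.342, 0.0, -0.94]]
contact_force: [-2.6, 0.7, -0.9]
width: 0.0398
t 9.1 p [ 0.5651 -0.0918  0.03  ] yaw -38.4 tilt 20.0 lean y 0.0 F [-2.58  0.7  -0.91] w 0.03980289400484143 j [-12.3  29.8   9.3 125.   39.9  14.    8.9]
[(0.69, array([ 0.59 , -0.113,  0.005])), (0.94, array([ 0.588, -0.11 ,  0.003]))]
lip 93 [ 0.5926 -0.111   0.2136] local -0.05651459718793371 0.0034330664803777786
lip 117 [ 0.592  -0.1116  0.2163] local -0.056999187003199954 0.002819727906607495
[-0.08289184  0.03079521]
```

View pics/s6c.png

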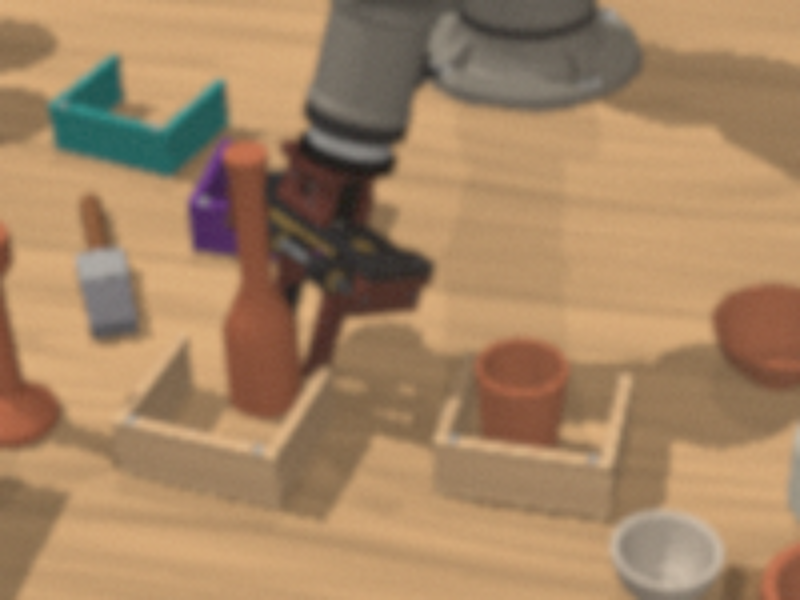

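View pics/t6c.png

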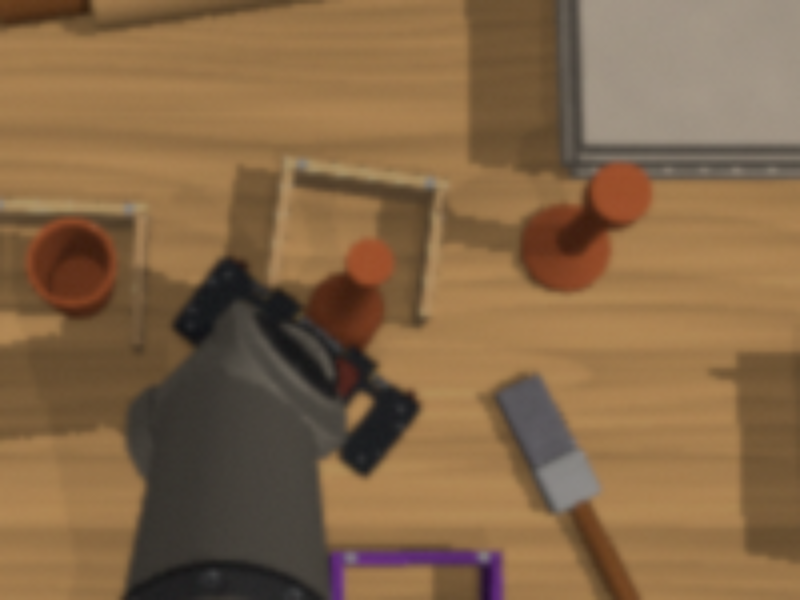

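The foot is at the mouth, at (262,370) in the scene crop, centred and upright. For the second half I turn the hand a bit faster, to keep the left finger off the wall.

```bash
python3 - <<'E'
from kin import *
def loc(lx,ly): return SO+lx*SX+ly*SYv
v1=np.array([.591,-.1122]); v2=loc(-.009,-.008)
U=[(*(v1+(v2-v1)*i/8),.033,.03,max(-38.4+2.2*i,-26),20) for i in range(1,9)]
where();rows(U)
j=np.array(bot.sense()["joints"])
for t in U: j,a,b=ik(tcp(t[:2],t[2],t[3],t[4]),rot(t[4],t[5]),j);print(round(j[5],1),end=' ')
E
```

```text
t 9.3 p [ 0.5651 -0.0917  0.0302] yaw -38.5 tilt 20.0 lean y 0.001 F [ 0.47  0.5  -1.18] w 0.03969010153512125 j [-12.4  29.8   9.4 125.   39.9  14.    8.7]
[ 0.567 -0.1    0.03 ] t cm [-0.62 -0.51  0.25] r [-0.074  0.001 -0.205]
[ 0.573 -0.102  0.03 ] t cm [-1.18 -0.31  0.45] r [-0.074  0.001 -0.205]
[ 0.579 -0.104  0.03 ] t cm [-1.73 -0.11  0.66] r [-0.074  0.001 -0.205]
[ 0.585 -0.106  0.03 ] t cm [-2.29  0.09  0.86] r [-0.074  0.001 -0.205]
[ 0.591 -0.108  0.03 ] t cm [-2.84  0.29  1.06] r [-0.074  0.001 -0.205]
[ 0.596 -0.111  0.03 ] t cm [-3.41  0.45  1.27] r [-0.078  0.001 -0.219]
[ 0.602 -0.114  0.03 ] t cm [-3.99  0.52  1.48] r [-0.091  0.001 -0.255]
[ 0.607 -0.117  0.03 ] t cm [-4.58  0.6   1.7 ] r [-0.105  0.001 -0.291]
10.4 10.9 11.4 12.0 12.5 12.8 12.9 13.0
```

```bash
python3 - <<'E'
from kin import *
def loc(lx,ly): return SO+lx*SX+ly*SYv
v1=np.array([.591,-.1122]); v2=loc(-.009,-.008)
U=[(*(v1+(v2-v1)*i/8),.033,.03,min(-38.4+2.*i,-26),20) for i in range(1,9)]
rows(U)
j=np.array(bot.sense()["joints"])
for t in U: j,a,b=ik(tcp(t[:2],t[2],t[3],t[4]),rot(t[4],t[5]),j);print(round(j[5],1),end=' ')
E
```

```text
[ 0.57  -0.095  0.03 ] t cm [-0.55  0.09  0.23] r [-0.011  0.001 -0.035]
[ 0.576 -0.098  0.03 ] t cm [-1.11  0.17  0.43] r [-0.023  0.001 -0.068]
[ 0.581 -0.101  0.03 ] t cm [-1.68  0.26  0.64] r [-0.035  0.001 -0.1  ]
[ 0.586 -0.104  0.03 ] t cm [-2.25  0.34  0.84] r [-0.047  0.001 -0.133]
[ 0.591 -0.107  0.03 ] t cm [-2.82  0.43  1.05] r [-0.059  0.001 -0.166]
[ 0.597 -0.11   0.03 ] t cm [-3.39  0.51  1.26] r [-0.071  0.001 -0.199]
[ 0.602 -0.113  0.03 ] t cm [-3.95  0.69  1.47] r [-0.074  0.001 -0.205]
[ 0.608 -0.115  0.03 ] t cm [-4.51  0.89  1.67] r [-0.074  0.001 -0.205]
13.7 13.4 13.2 13.1 13.0 13.0 13.4 13.9
```

```bash
python3 -m inch '[{"rx":-0.011,"ry":0,"rz":-0.035,"tx":-0.55,"ty":0.09,"tz":0.22,"fingers":139},{"rx":-0.023,"ry":0,"rz":-0.068,"tx":-1.11,"ty":0.17,"tz":0.43,"fingers":139},{"rx":-0.035,"ry":0,"rz":-0.1,"tx":-1.68,"ty":0.26,"tz":0.64,"fingers":139},{"rx":-0.047,"ry":0,"rz":-0.133,"tx":-2.25,"ty":0.34,"tz":0.84,"fingers":139},{"rx":-0.059,"ry":0,"rz":-0.166,"tx":-2.82,"ty":0.43,"tz":1.05,"fingers":139},{"rx":-0.071,"ry":0,"rz":-0.199,"tx":-3.39,"ty":0.51,"tz":1.26,"fingers":139},{"rx":-0.074,"ry":0,"rz":-0.205,"tx":-3.95,"ty":0.69,"tz":1.47,"fingers":139},{"rx":-0.074,"ry":0,"rz":-0.205,"tx":-4.51,"ty":0.89,"tz":1.67,"fingers":139}]'
python3 - <<'E'
from kin import *
look("7",(.638,-.128))
def loc(lx,ly): return SO+lx*SX+ly*SYv
s=bot.sense();f=-np.array(s["ee_rot"])[:,0];f=f[:2]/np.linalg.norm(f[:2]);v=np.array(s["tool_pos"][:2])+.033*f;d=v-SO;print(v,d@SX,d@SYv)
E
```

```text
time: 10.3
tool_pos: [0.6083, -0.1146, 0.0299]
ee_rot: [[-0.844, 0.439, 0.308], [0.413, 0.899, -0.15], [-0.342, 0.0, -0.94]]
contact_force: [-1.5, 0.2, 0.1]
width: 0.04
t 10.3 p [ 0.6083 -0.1146  0.0299] yaw -26.0 tilt 20.0 lean y 0.0 F [-1.49  0.16  0.12] w 0.04001546236357572 j [  1.5  31.4  -1.3 119.9  41.4  13.9  25.3]
[(0.84, array([ 0.638, -0.129,  0.002])), (0.82, array([ 0.637, -0.127, -0.   ]))]
lip 98 [ 0.6404 -0.1281  0.2139] local -0.006737806871383692 -0.006650816159596096
lip 117 [ 0.6402 -0.1282  0.2158] local -0.006906370165331679 -0.006790797633305723
[ 0.63850179 -0.1290621 ] -0.008465160267668422 -0.007849730370518102
```

View pics/s7c.png

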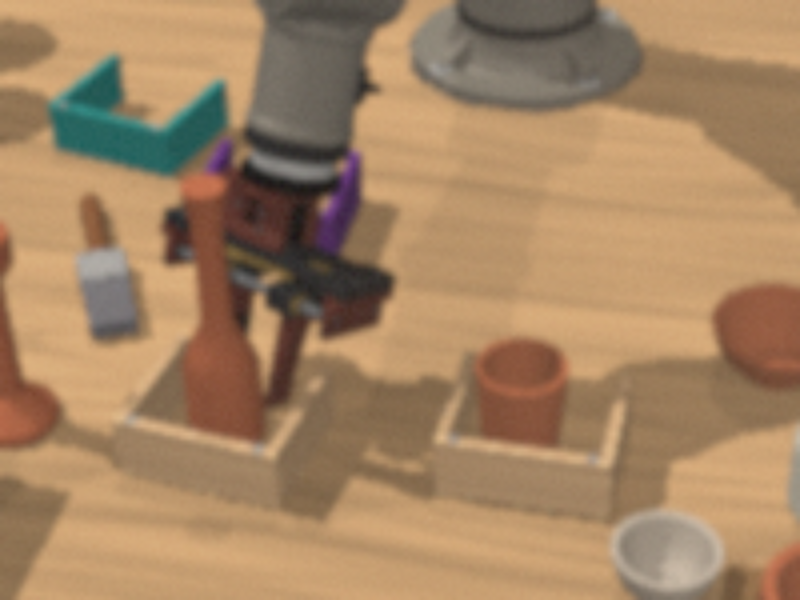

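View pics/t7c.png

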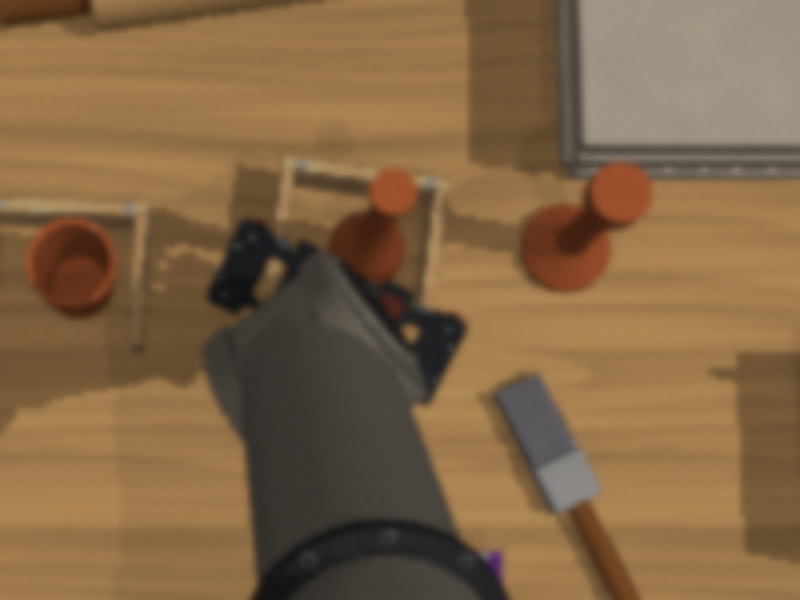

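The vase stands in the stall at local (-0.008, -0.008), upright. Now I draw the hand straight back, then up.

```bash
python3 - <<'E'
from kin import *
s=bot.sense();p=np.array(s["tool_pos"]);R=np.array(s["ee_rot"]);j=np.array(s["joints"])
f=np.array([np.cos(np.radians(-16)),np.sin(np.radians(-16)),0])
for b,up in((.01,0),(.03,0),(.05,.005),(.07,.03),(.09,.08),(.1,.15),(.1,.2)):
    P=p-b*f+[0,0,up]; j,a,e=ik(P,rot(-26,20),j); print(np.round(R.T@(P-p)*100,2),np.round(j,0),round(a,1),round(e,1))
E
```

```text
[ 0.92 -0.17 -0.34] [  0.  31.  -0. 121.  42.  13.  24.] 0.0 0.0
[ 2.77 -0.52 -1.01] [ -2.  30.   2. 124.  43.  12.  22.] 0.0 0.0
[ 4.45 -0.87 -2.16] [ -4.  28.   4. 126.  44.  11.  20.] 0.0 0.0
[ 5.44 -1.21 -5.19] [ -3.  24.   1. 128.  42.  13.  22.] 0.0 0.0
[  5.58  -1.56 -10.56] [  1.  17.  -5. 129.  34.  20.  30.] 0.0 0.0
[  4.1   -1.73 -17.47] [  4.   9.  -8. 127.  23.  29.  41.] 0.0 0.0
[  2.38  -1.72 -22.17] [  5.   5.  -9. 124.  18.  36.  47.] 0.0 0.0
```

```bash
python3 -m inch '[{"rx":0,"ry":0,"rz":0,"tx":0.5,"ty":-0.09,"tz":-0.18,"fingers":139},{"rx":0,"ry":0,"rz":0,"tx":0.92,"ty":-0.17,"tz":-0.34,"fingers":139},{"rx":0,"ry":0,"rz":0,"tx":1.85,"ty":-0.35,"tz":-0.68,"fingers":139},{"rx":0,"ry":0,"rz":0,"tx":2.77,"ty":-0.52,"tz":-1.0,"fingers":139},{"rx":0,"ry":0,"rz":0,"tx":4.45,"ty":-0.87,"tz":-2.16,"fingers":139},{"rx":0,"ry":0,"rz":0,"tx":5.44,"ty":-1.21,"tz":-5.2,"fingers":139},{"rx":0,"ry":0,"rz":0,"tx":5.6,"ty":-1.5,"tz":-8,"fingers":139},{"rx":0,"ry":0,"rz":0,"tx":5.6,"ty":-1.5,"tz":-10.5,"fingers":139},{"rx":0,"ry":0,"rz":0,"tx":4.8,"ty":-1.6,"tz":-14,"fingers":139},{"rx":0,"ry":0,"rz":0,"tx":4.1,"ty":-1.7,"tz":-17.5,"fingers":139},{"rx":0,"ry":0,"rz":0,"tx":4.1,"ty":-1.7,"tz":-17.5,"fingers":139},{"rx":0,"ry":0,"rz":0,"tx":4.1,"ty":-1.7,"tz":-17.5,"fingers":139}]'
python3 - <<'E'
from kin import *
s,b=look("8",(.64,-.128))
for n in ["beaker","bowl","brush","glaze_jar","candlestick","pinch_pot"]:
    print(n,[(round(d["conf"],2),np.round(d["at"],3).tolist()) for q in (s,b) for d in bot.tip_of(n,q)[:2]])
W=world(s)
for z0,z1 in((.01,.06),(.12,.19)):
    m=(W[...,2]>z0)&(W[...,2]<z1)&(np.hypot(W[...,0]-.64,W[...,1]+.128)<.04);P=W[m];print(z0,P.min(0),P.max(0),P[:,:2].mean(0))
E
```

```text
time: 12.0
tool_pos: [0.512, -0.087, 0.1798]
ee_rot: [[-0.844, 0.439, 0.308], [0.412, 0.899, -0.15], [-0.343, 0.0, -0.939]]
contact_force: [-1.0, 0.2, -0.6]
width: 0.0397
t 12.0 p [ 0.512  -0.087   0.1798] yaw -26.0 tilt 20.1 lean y 0.0 F [-1.    0.16 -0.57] w 0.03972988932391782 j [ 10.2   9.2 -14.8 126.5  25.5  29.4  39.4]
[(0.95, array([ 0.64 , -0.13 ,  0.001])), (0.45, array([ 0.654, -0.295,  0.001])), (0.78, array([ 0.634, -0.129, -0.   ])), (0.74, array([ 0.748,  0.21 , -0.003]))]
lip 99 [ 0.6394 -0.1274  0.2141] local -0.007820509482467534 -0.0061044361405567385
lip 121 [ 0.639  -0.128   0.2193] local -0.008092221390384634 -0.006754210067149415
beaker [(0.64, [0.62, 0.097, -0.0]), (0.73, [0.62, 0.096, -0.001])]
bowl [(0.97, [0.491, 0.272, -0.0]), (0.73, [0.638, 0.327, 0.006]), (0.61, [0.493, 0.273, -0.0])]
brush [(0.63, [0.455, -0.293, -0.003]), (0.9, [0.453, -0.298, -0.001])]
glaze_jar [(0.6, [0.635, 0.327, 0.006]), (0.96, [0.638, 0.325, 0.003])]
candlestick [(0.71, [0.651, -0.293, 0.002]), (0.65, [0.637, -0.129, -0.001]), (0.78, [0.652, -0.291, -0.002])]
pinch_pot [(0.71, [0.756, 0.208, -0.002]), (0.56, [0.638, -0.129, 0.001]), (0.9, [0.747, 0.206, -0.003])]
0.01 [ 0.62695354 -0.15400885  0.01071284] [ 0.67304142 -0.09919847  0.05983295] [ 0.65938285 -0.11986559]
0.12 [ 0.63286327 -0.13887926  0.12090167] [ 0.65329888 -0.11646728  0.18984809] [ 0.64688155 -0.12550702]
```

View pics/s8.png

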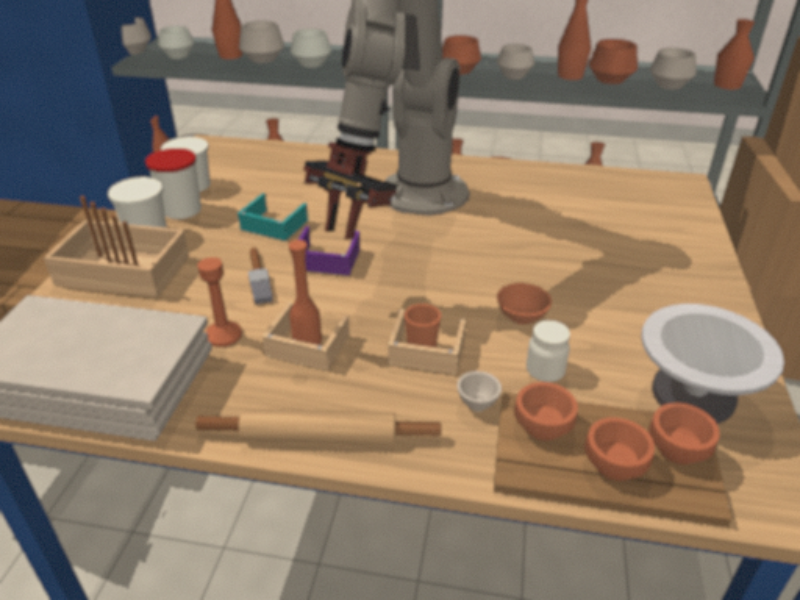

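View pics/t8c.png

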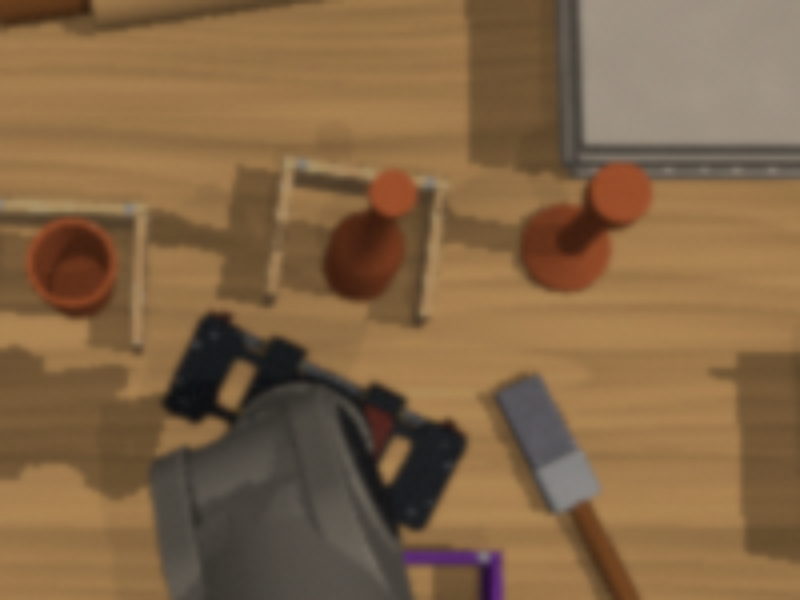

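In the scene picture the vase stands upright inside the plywood stall at (305,310). In the top crop its foot at (360,260) is clear behind the mouth line (270,300)–(420,322). The hand is well clear, so I hand in.

```bash
python3 -c "
from h import *
print(bot.finish_job()); where()"
```

```text
the job is handed in; nothing more can be done
None
the job is handed in; nothing more can be done
```

The vase now stands upright in the empty plywood stall, the hand is drawn back, and the job is handed in; no verdict was reported. I pushed it low on the body, about 24 mm up, with two half-open fingertips and the hand leaning back. It took a bent path at about 2–4 N and about 12 s of robot time.

- **Vase position:** the last depth reading put it at about (-0.008, -0.006) m in the stall's frame, against allowed ranges of -0.023 to 0.025 and ±0.03. The network's origin estimates for the vase differed by up to 6 mm but all lay inside those ranges.
- **Upright:** the lip and the base estimates agreed to within about 5 mm, and both pictures show the vase standing straight.
- **Other things:** the beaker, bowl, brush, glaze jar, candlestick and pinch pot all measured within about 4 mm of where they started, which is the measuring noise. The networks also gave some lower-ranked false matches on other objects; I discounted these by position.
- **Hiccups:** one move call was refused for missing keys and moved nothing. Joint 6 came within about 4° of its lower limit midway, so I replanned the lean and the turn of the hand from a fitted model of the arm.

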